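# Tip the therapy balls through the bin's sprung flap

## Robot

A 6-joint arm with a two-finger parallel gripper is mounted at the origin on the work surface. World frame = base frame: x ahead of the robot, y to its left, z up, the work surface at z = 0. Lengths are in mm, angles in rad, forces in N, time in s.
With the tool pointing down it reaches from about 275 to 750 mm from the base axis. Payload 10.2 kg.
Tool frame: the origin (TCP) lies midway between the tips of the shut fingers; the grasp point (between the pads) lies 19 mm behind it; z points along the fingers, y is the line along which they close (so a half turn about z gives the same grasp; the last joint's range is limited). The gripper opens to 85 mm and grips with 20 to 120 N. Pads are 22 mm wide; open, the fingers measure 114 mm over their backs; the gripper's body (76 mm by 85 mm) begins 54 mm behind the grasp point. The pads swing forward as they close: fully open they stand 13 mm farther back than shut.
Start: joints at [-0.223, 0.313, 1.498, -0, 1.331, -0.223], TCP at [525.006, -0.013, 231.294] pointing down, gripper open.
Joint ranges: [-2.94, 2.94], [-0.97, 2.17], [0.19, 2.56], [-1.23, 4.37], [0.02, 3.11], [-2.88, 2.88]. Speed limits (rad/s): [2.39, 2.39, 3.01, 3.14, 3.14, 3.14].

## Interface

Orientations are given as a unit quaternion [w, x, y, z].
In Python, from rig import ctrl gives the robot as it stands.
- The arm moves only by the tool arm_command, never from a script. Its argument "increments" is a list of rows, each an object with "dr": the turn, a rotation vector about the tool's x, y, z in units of pi/4 rad (1.0 is pi/4 rad), a list of three; "offset": the shift along the tool's x, y, z in units of 120 mm (1.0 is 120 mm), a list of three; "hand": the opening, from -1 (shut) to 1 (fully open). A call has 1 to 8 rows; each row shifts and turns the commanded pose from where the row before left it, along the tool's axes as they then stand; what a row does not reach is not made up. A row lasts 1/10 s, in which the tool goes at most 50 mm and 8.59 degrees, less where a joint would pass 70% of its speed; a pose out of reach is approached as far as the arm can. A call with a number of a shift or a turn outside -1 to 1 is refused whole. A call with a gripper value outside its range is refused whole. The fingers move at their own pace and stop on an object; "grip_force" is the grip in N (left out, the last holds). Time passes only in rows, so rows that do not move let the fingers close. It gives the time, the measured TCP pose, the force, the opening and the grip force at its end, in the units of the state.
- ctrl.sense(): the state, without advancing time (a new reading comes with each control period).
- ctrl.capture(name): name is "scene" or "side" or "wrist"; returns the picture (480x640x3 uint8, red, green, blue); there is no depth.
- ctrl.camera_info(name): a dict with "K" (3x3 intrinsics, pixels), "dist" ([k1, k2, p1, p2, k3] as OpenCV has them; the pictures are not rectified), "R" (3x3) and "t" (3): a world point X has camera coordinates R X + t. Camera axes: x right, y down, z forward; pixel columns grow to the right and rows downward; lengths in mm; the calibration is good to about 2 mm. A picture is of the moment at which its call begins: read the wrist's pose just before it. camera_info takes no time and is no camera call; for the wrist camera it gives the pose at the moment of the call.
- ctrl.finish_job(): hands the job in; it is judged then, once.
The state is a dict: "time_s": time; "joints": joint angles; "dq": joint speeds; "tau": joint torques, N m; "eef_pos": TCP position; "ee_rot": TCP orientation; "force": force on the tool from outside, world axes, zero at the start; "wrist_torque": the same for the moment, N m; "grip_width": opening from 0.0 (shut) to 1.0 (fully open); "grip_force": force on a finger pad.
Only numpy, scipy, OpenCV 4.12 (cv2) and the standard library are available. Lean on these libraries where they do the work, as an engineer would, in place of code of your own. Each camera call takes 0.05 s, during which the arm holds its last target. There are 200 camera calls.

## Task

Lift the grey tray by its blue handle with the three therapy balls in it, gently push the bin's sprung orange flap down with the tray's nose while the balls are still in the tray, and then tip the tray so that all three roll into the bin; do not handle the balls with the gripper. Draw the tray out so that the flap springs shut, set the empty tray back upright in the middle of its black mat and let go. Leave the bottle, cup, scrubber and denture case as they stand.

Things in the scene. Friction and masses are not known exactly. Their poses are not given: they have to be found in the camera images.
- tray: Loose grey pouring tray, 186 mm long (x), 108 mm wide (y; 116 over the handle's uprights), 120 mm tall with its handle, about 250 g. Origin at the centre of its underside, z up. Floor 4 mm thick; side walls and rear wall (+x end) 40 mm high, 4 mm thick; the nose (-x end) has only a low lip, and two low ribs cross the floor. Starts on the mat, nose roughly towards the robot.
- handle (a point): Centre of the tray's blue handle bar, at (18, 0, 108) mm in the tray's frame. The bar is 20 mm thick along the tray's x, 24 mm high, and runs along the tray's y with 104 mm free between two uprights. The balls pass below it: its underside is 96 mm above the tray's underside.
- nose (a point): Middle of the lower front edge of the tray's nose, at (-93, 0, 0) mm in the tray's frame. The lip here, and two ribs across the floor 62 and 124 mm behind it, are 4 mm thick and stand 5 mm above the tray's floor, one ball behind each: the balls stay in until the nose dips about 33 deg below level and roll out beyond that (40 to 45 deg empties the tray).
- ball0: Yellow hard studded therapy ball, diameter 60 mm, 50 to 100 g, loose in the tray. Origin at its centre.
- ball1: Red ball, the same as the yellow one.
- ball2: Green ball, the same as the yellow one.
- bin: White open-topped bin fixed to the seat, 178 (x) x 173 (y) mm outside, 165 mm high, walls and floor 4 mm. Origin at the centre of its underside, z up. Its +x rim, roughly away from the robot, carries the hinge of the orange flap. The way in is over that hinge side, with the tray's nose towards the bin's -x.
- hinge (a point): Middle of the flap's hinge line, level with the flap's top face, at (83, 0, 161) mm in the bin's frame; the hinge runs along the bin's y.
- flap (a joint): Angle of the flap: 0 shut (level), positive as its free edge is pushed down into the bin, stop at 1.2 rad. A spring shuts it: 0.24 N m at 0, rising by 0.12 N m per rad (about 3.5 to 5 N when pressed 70 mm from the hinge); a ball's weight does not open it.
- flap_edge (a point): Middle of the flap's free edge, top face. The flap is 120 mm from hinge to free edge, 158 mm wide, 4 mm thick; shut, its top lies 4 mm below the rim and leaves a slot of about 48 mm along the bin's -x wall, too narrow for a ball. Opened less than about 0.3 rad it does not let a ball past either.
- mat: Fixed black rubber mat 230 (x) x 150 (y) x 4 mm; origin at the centre of its underside. The tray's place.
- bottle: White bottle with a press-button dispenser, diameter 60 mm, 135 mm tall, origin at its underside. Bystander, on a fixed glass shelf 115 x 620 mm whose top is 40 mm above the seat, beyond the work, centred about 0.77 m ahead of the robot.
- cup: Ochre ceramic cup, diameter 76 mm, 85 mm tall, origin at its underside, on the glass shelf. Bystander.
- scrubber: Green foot scrubber 80 x 110 x 24 mm, origin at its underside, on the glass shelf. Bystander.
- case: Blue denture case with a white lid, 70 x 90 x 38 mm, origin at its underside, on the glass shelf. Bystander.
There are look-alikes about, which are no part of the job. Leave any pink look-alike of the tray alone.

How it is judged:
By the outcome, as a careful person would: the job done as asked, in the order asked, and still so for the second after the job is handed in, with the robot touching nothing.
It also fails if it takes over 72 s, if anything falls off the work surface, if the arm or the gripper's body presses on something with over 40 N, if the wrist force passes 120 N, or if a joint passes its speed limit or range.

## Working session

There is one attempt and no reset: what is moved stays moved. The work goes in short steps, Python scripts to look and compute and a tool call to move; the robot and the scene stay as the last step left them, time stands still between calls to the robot, and variables do not carry over. Pictures are saved under pics/ and viewed, at most 10 in all, crops included, and the job is handed in when it is done.

Besides the shell and the picture viewer there is one more tool, called after "Request:" in YAML: its name, and indented under it one key for each argument. arm_command: Moves the arm, as the interface text tells. Shifts and turns lie within -1 to 1; 1 stands for 120 mm of shift or pi/4 rad of turn. Its arguments: {"type":"object","properties":{"increments":{"type":"array"},"grip_force":{"type":"number"}},"required":["increments"]}

```bash
mkdir -p pics; ls; python3 - <<'E'
from rig import ctrl
import cv2,numpy as np
for n in("scene","side"):
    im=ctrl.capture(n); cv2.imwrite(f"pics/{n}0.png",im[:,:,::-1])
    c=ctrl.camera_info(n); R=np.array(c["R"]);t=np.array(c["t"]); print(n,"pos",(-R.T@t).round(), "fwd",R[2].round(2),np.array(c["K"]).round(1).tolist(),np.round(c["dist"],3))
print(ctrl.sense())
E
```

```text
pics
scene pos [1029.  294.  954.] fwd [-0.47 -0.3  -0.83] [[519.6, 0.0, 326.4], [0.0, 519.6, 238.6], [0.0, 0.0, 1.0]] [0.036 0.    0.    0.    0.   ]
side pos [ 379. -558.  825.] fwd [ 0.2   0.62 -0.76] [[470.8, 0.0, 314.0], [0.0, 470.8, 238.8], [0.0, 0.0, 1.0]] [-0.007  0.     0.     0.     0.   ]
{'time_s': 0.1, 'joints': array([-2.23402263e-01,  3.13380530e-01,  1.49836426e+00,  1.86106537e-06,
        1.33100530e+00, -2.23385513e-01]), 'dq': array([ 2.54465576e-05, -2.09566957e-03, -1.33489428e-03, -4.73046749e-05,
        4.29934348e-04, -4.95605373e-05]), 'tau': array([ 2.30574413e-03, -4.12899542e+01, -2.60142785e+01, -1.81123951e-04,
        3.02137116e-03,  1.15447833e-05]), 'eef_pos': array([5.24767369e+02, 3.99720392e-02, 2.30798036e+02]), 'ee_rot': array([-4.90186678e-04,  7.07112741e-01,  7.07100584e-01, -3.07624619e-04]), 'force': array([-0.38206427, -0.80824225,  0.46278834]), 'wrist_torque': array([ 0.01342408,  0.01844142, -0.02257318]), 'grip_force': 0.0, 'grip_width': 1.0011352744010185}
```

View pics/scene0.png

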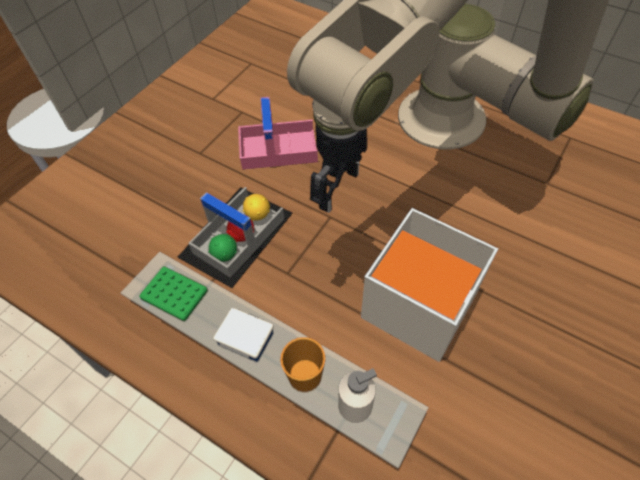

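View pics/side0.png

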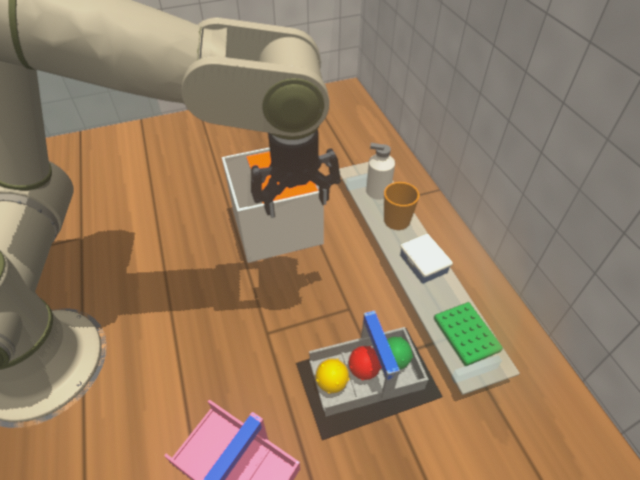

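The scene view shows the grey tray with three balls at (238,230) on a black mat, and the bin with the orange flap at (430,280). The pink look-alike is at (278,143). The side view has the grey tray at (367,368) and the pink one at (235,455). Only the grey one on the black mat with balls fits. I'll confirm it in an enlarged crop, which also gives corner pixels.

```bash
python3 - <<'E'
import cv2,numpy as np
a=cv2.imread("pics/scene0.png");b=cv2.imread("pics/side0.png")
def crop(i,x,y,w,h,s=4):
    c=cv2.resize(i[y:y+h,x:x+w],(w*s,h*s),interpolation=cv2.INTER_CUBIC)
    for u in range(0,w,10):
        cv2.line(c,(u*s,0),(u*s,8 if (x+u)%50 else 20),(255,255,0),1)
        if (x+u)%50==0: cv2.putText(c,str(x+u),(u*s+2,30),0,.45,(255,255,0),1)
    for v in range(0,h,10):
        cv2.line(c,(0,v*s),(8 if (y+v)%50 else 20,v*s),(255,255,0),1)
        if (y+v)%50==0: cv2.putText(c,str(y+v),(22,v*s+5),0,.45,(255,255,0),1)
    return c
t=np.hstack([crop(a,170,170,130,150,3),crop(b,290,300,130,150,3)])
cv2.imwrite("pics/tray.png",crop(a,170,180,130,110,6)); cv2.imwrite("pics/trayb.png",crop(b,290,300,160,140,4))
cv2.imwrite("pics/bin.png",np.hstack([crop(a,350,200,160,160,2),crop(b,210,130,130,160,2)]) if 0 else np.hstack([crop(a,360,200,140,160,3)[:, :],crop(b,215,130,120,160,3)]))
E
```

```text
(no output)
```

View pics/tray.png

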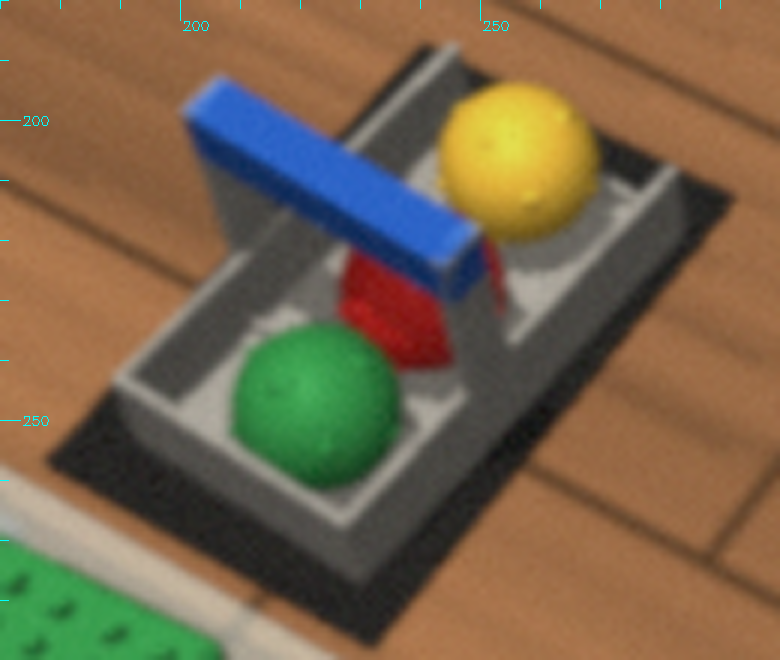

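View pics/trayb.png

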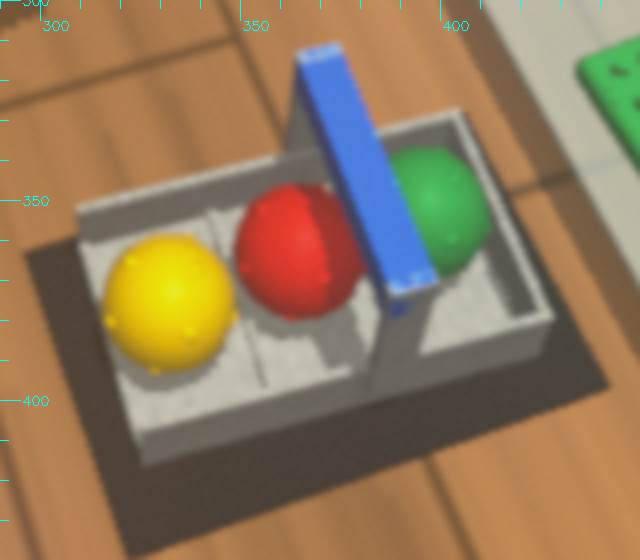

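View pics/bin.png

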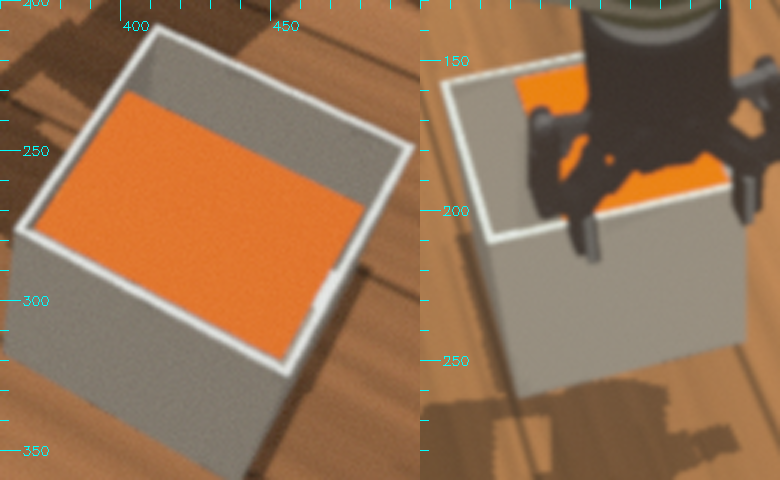

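The crops confirm the grey tray (bar corners at scene 206,193 and 250,218), with yellow nearest the nose, then red, then green. The bin rim corners are at scene (413,208), (498,249), (366,277) and (456,325), and the flap's hinge side faces +x. Next I'll fit the poses.

```bash
cat >h.py <<'E'
from rig import ctrl
import cv2,numpy as np
from scipy.optimize import least_squares
from scipy.spatial.transform import Rotation as Ro
def proj(cam,X):
    c=ctrl.camera_info(cam) if isinstance(cam,str) else cam
    R=np.array(c["R"]); return cv2.projectPoints(np.float64(X),cv2.Rodrigues(R)[0],np.float64(c["t"]),np.float64(c["K"]),np.float64(c["dist"]))[0][:,0]
def place(p,X,z0=0):
    X=np.float64(X);c,s=np.cos(p[2]),np.sin(p[2]); return np.c_[p[0]+c*X[:,0]-s*X[:,1],p[1]+s*X[:,0]+c*X[:,1],X[:,2]+z0]
def fit(obs,z0,p0):
    "obs: {cam:[(X,Y,Z,u,v)]}"
    f=lambda p:np.concatenate([(proj(k,place(p,np.array(o)[:,:3],z0))-np.array(o)[:,3:]).ravel() for k,o in obs.items()])
    r=least_squares(f,p0,loss='soft_l1'); return r.x,f(r.x).reshape(-1,2).round(1)
E
python3 - <<'E'
from h import *
L=54
tray={"scene":[(93,-54,40,190,243.3),(93,54,40,227.5,266.7),(-93,-54,40,245.8,188),(-93,54,40,282.5,208.7),(8,-L,120,206.3,193),(28,-L,120,200.8,198.7),(8,L,120,250.5,218.3),(28,L,120,243.3,224.2)],
"side":[(93,54,40,405,327.5),(93,-54,40,428,379.5),(-93,54,40,309.5,352),(-93,-54,40,324.5,408.7),(-93,-54,0,325.7,415.7),(8,L,120,364.5,313.7),(28,L,120,375.5,311.5),(28,-L,120,399.2,368.7),(8,-L,120,387,373)]}
mat={"scene":[(-115,75,4,292.5,213.3),(115,75,4,232.5,287.5),(115,-75,4,178.3,256.7),(-115,-75,4,241.3,187.5)],"side":[(-115,75,4,296.2,363.7),(-115,-75,4,322.5,439.5),(115,-75,4,442,396.2)]}
b={"scene":[(-89,-86.5,165,412.7,208.3),(-89,86.5,165,497.7,249),(89,-86.5,165,366,276.7),(89,86.5,165,456,325),(-37,-79,161,402.3,230.7),(-37,79,161,481.7,269)],
"side":[(-89,86.5,165,222.3,157.3),(-89,-86.5,165,238.3,210.7),(-89,-86.5,0,247.3,262.3),(89,-86.5,0,323.3,245)]}
for n,o,z,p in(("tray",tray,4,[550,-150,0]),("mat",mat,0,[550,-150,0]),("bin",b,0,[500,150,0])):
    x,r=fit(o,z,p); print(n,x.round(3),r.tolist())
E
```

```text
tray [ 5.79470e+02 -2.25153e+02 -5.70000e-02] [[-2.7, -1.3], [-1.4, 0.2], [-1.4, -2.1], [-0.5, -1.3], [0.8, -1.0], [-0.4, -0.4], [-2.9, -2.3], [-2.2, -1.5], [-0.7, -1.4], [0.1, -1.0], [-0.6, -1.7], [0.9, -1.9], [-0.4, -0.1], [-0.0, 0.3], [-0.1, -0.1], [-0.4, -1.3], [0.0, -2.4]]
mat [ 5.78957e+02 -2.32550e+02  1.40000e-02] [[-0.0, -2.0], [-0.4, -0.0], [-2.2, -0.3], [-1.9, -1.8], [-1.5, -2.2], [-0.6, -0.5], [0.8, -1.7]]
bin [ 5.24492e+02  1.92460e+02 -1.50000e-02] [[-1.1, -0.4], [0.2, -0.5], [-1.6, -0.2], [-0.1, 0.7], [-0.3, -1.0], [0.1, -0.2], [-0.5, -1.4], [-0.7, -1.2], [0.3, -1.0], [0.1, -2.7]]
```

Poses pass the size checks, within about 2–3 mm. Tray is at (579.5, -225, yaw -0.057), bin at (524.5, 192.5), and hinge at x≈607. I'm moving above the handle now.

Request:
arm_command:
  increments:
    - {"offset": [-0.235,0.076,0],"dr": [0,0,0.009],"hand": 1}
    - {"offset": [-0.235,0.076,0],"dr": [0,0,0.009],"hand": 1}
    - {"offset": [-0.235,0.076,0],"dr": [0,0,0.009],"hand": 1}
    - {"offset": [-0.235,0.076,0],"dr": [0,0,0.009],"hand": 1}
    - {"offset": [-0.235,0.076,0],"dr": [0,0,0.009],"hand": 1}
    - {"offset": [-0.235,0.076,0],"dr": [0,0,0.009],"hand": 1}
    - {"offset": [-0.235,0.076,0.1],"dr": [0,0,0.009],"hand": 1}
    - {"offset": [-0.235,0.076,0.1],"dr": [0,0,0.009],"hand": 1}

```text
time_s: 0.9
eef_pos: [592.5, -228.5, 206.7]
ee_rot: [-0.0, 0.727, 0.687, -0.0]
force: [-0.1, 0.4, -0.4]
grip_width: 0.997
grip_force: 0.0
```

```bash
cat >>h.py <<'E'
def st():
    s=ctrl.sense(); w,x,y,z=s["ee_rot"]; R=Ro.from_quat([x,y,z,w])
    print("t",round(s["time_s"],2),"pos",np.round(s["eef_pos"],1),"toolx",R.apply([1,0,0]).round(3),"toolz",R.apply([0,0,1]).round(3),"F",np.round(s["force"],1),"grip",round(s["grip_width"],3),round(s["grip_force"],1),"j",np.round(s["joints"],2)); return s,R
E
python3 - <<'E'
from h import *
st()
im=ctrl.capture("wrist"); c=ctrl.camera_info("wrist")
t=[579.5,-225.2,-.057]
for q in proj(c,place(t,[(8,-52,120),(28,-52,120),(8,52,120),(28,52,120),(-93,-54,40),(-93,54,40),(93,54,40),(93,-54,40)],4)): cv2.circle(im,tuple(int(round(v)) for v in q) if abs(q).max()<2000 else (0,0),3,(0,255,255),1)
cv2.imwrite("pics/w1.png",im[:,:,::-1])
E
```

```text
t 0.9 pos [ 592.5 -228.5  206.7] toolx [0.057 0.998 0.   ] toolz [-0.  0. -1.] F [-0.1  0.4 -0.4] grip 0.997 0.0 j [-0.55  0.58  1.17  0.    1.4  -0.5 ]
```

View pics/w1.png

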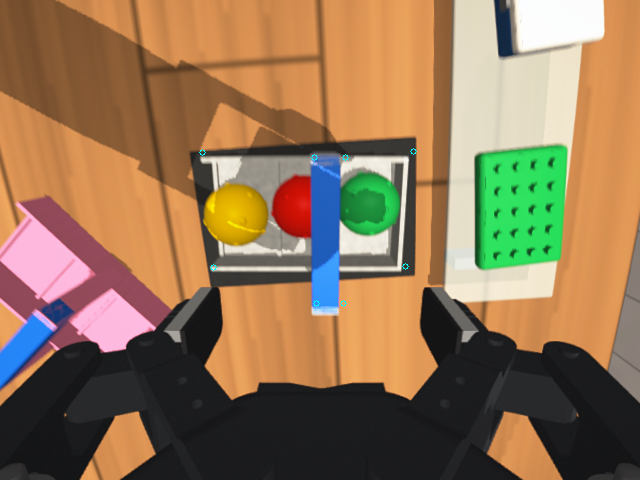

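The wrist view shows the bar centred near (326,234). It sits within about 3 mm of the prediction and lines up with the tool. I'm descending and gripping.

Request:
arm_command:
  increments:
    - {"offset": [0,0.02,0.15],"dr": [0,0,0],"hand": 1}
    - {"offset": [0,0,0.25],"dr": [0,0,0],"hand": 1}
    - {"offset": [0,0,0.25],"dr": [0,0,0],"hand": 1}
    - {"offset": [0,0,0.2],"dr": [0,0,0],"hand": 1}
    - {"offset": [0,0,0.11],"dr": [0,0,0],"hand": 1}
    - {"offset": [0,0,0],"dr": [0,0,0],"hand": -1}
    - {"offset": [0,0,0],"dr": [0,0,0],"hand": -1}
    - {"offset": [0,0,0],"dr": [0,0,0],"hand": -1}
  grip_force: 60

```text
time_s: 1.75
eef_pos: [595.4, -227.8, 93.6]
ee_rot: [0.001, 0.727, 0.687, 0.0]
force: [-0.8, -0.5, 0.9]
grip_width: 0.518
grip_force: 0.0
```

Request:
arm_command:
  increments:
    - {"offset": [0,0,0],"dr": [0,0,0],"hand": -1}
    - {"offset": [0,0,0],"dr": [0,0,0],"hand": -1}
    - {"offset": [0,0,0],"dr": [0,0,0],"hand": -1}

```text
time_s: 2.05
eef_pos: [595.2, -227.7, 93.2]
ee_rot: [0.001, 0.727, 0.687, 0.0]
force: [-0.2, 0.6, 5.6]
grip_width: 0.225
grip_force: 60.0
```

```bash
python3 -c "
from h import *
st()"
```

```text
t 2.05 pos [ 595.2 -227.7   93.2] toolx [ 0.056  0.998 -0.001] toolz [ 0.002 -0.001 -1.   ] F [-0.2  0.6  5.6] grip 0.225 60.0 j [-0.55  0.68  1.3   0.    1.16 -0.49]
```

Gripped: the opening of about 19 mm matches the bar. I'm lifting smoothly.

Request:
arm_command:
  increments:
    - {"offset": [0,0,-0.06],"dr": [0,0,0],"hand": -1}
    - {"offset": [0,0,-0.15],"dr": [0,0,0],"hand": -1}
    - {"offset": [0,0,-0.25],"dr": [0,0,0],"hand": -1}
    - {"offset": [0,0,-0.3],"dr": [0,0,0],"hand": -1}
    - {"offset": [0,0,-0.3],"dr": [0,0,0],"hand": -1}
    - {"offset": [0,0,-0.3],"dr": [0,0,0],"hand": -1}
    - {"offset": [0,0,-0.3],"dr": [0,0,-0.02],"hand": -1}
    - {"offset": [0,0,-0.2],"dr": [0,0,-0.03],"hand": -1}

```text
time_s: 2.85
eef_pos: [594.6, -227.3, 317.7]
ee_rot: [0.001, 0.713, 0.701, 0.0]
force: [-0.4, -0.5, -5.0]
grip_width: 0.224
grip_force: 59.2
```

```bash
python3 - <<'E'
from h import *
st()
cv2.imwrite("pics/s1.png",np.vstack([ctrl.capture("side")[:,:,::-1]]))
E
```

```text
t 2.85 pos [ 594.6 -227.3  317.7] toolx [ 0.017  1.    -0.001] toolz [ 0.001 -0.001 -1.   ] F [-0.4 -0.5 -5. ] grip 0.224 59.2 j [-0.55  0.54  0.94 -0.    1.66 -0.53]
```

View pics/s1.png

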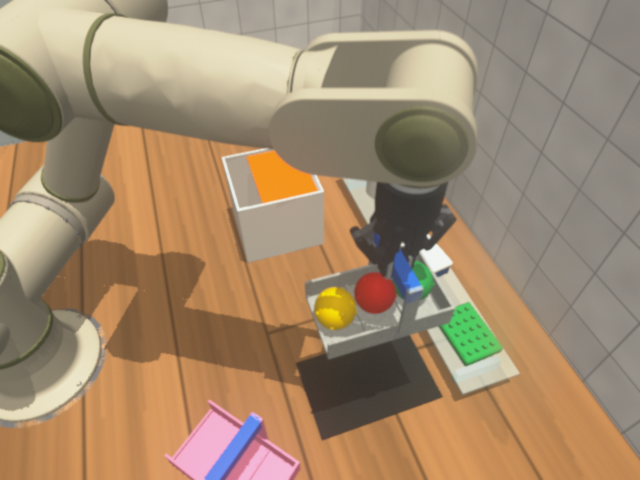

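The tray hangs level with all three balls in it, yellow at (335,307), red at (375,293) and green behind the bar. Now to the bin, with a partial tilt of 20°.

Request:
arm_command:
  increments:
    - {"offset": [0.06,0,0],"dr": [-0.02,0,0],"hand": -1}
    - {"offset": [0.15,0,0],"dr": [-0.05,0,0],"hand": -1}
    - {"offset": [0.25,0,0],"dr": [-0.065,0,0],"hand": -1}
    - {"offset": [0.3,0,0],"dr": [-0.065,0,0],"hand": -1}
    - {"offset": [0.3,0,0],"dr": [-0.065,0,0],"hand": -1}
    - {"offset": [0.3,0,0],"dr": [-0.065,0,0],"hand": -1}
    - {"offset": [0.3,0,0],"dr": [-0.065,0,0],"hand": -1}
    - {"offset": [0.3,0,0],"dr": [-0.05,0,0],"hand": -1}

```text
time_s: 3.7
eef_pos: [597.1, 9.8, 312.3]
ee_rot: [0.122, 0.703, 0.69, 0.122]
force: [-0.5, -0.2, -4.0]
grip_width: 0.227
grip_force: 59.3
```

Request:
arm_command:
  increments:
    - {"offset": [0.3,0,0],"dr": [0,0,0],"hand": -1}
    - {"offset": [0.3,0,0],"dr": [0,0,0],"hand": -1}
    - {"offset": [0.3,0,0],"dr": [0,0,0],"hand": -1}
    - {"offset": [0.25,0,0],"dr": [0,0,0],"hand": -1}
    - {"offset": [0.2,0,0],"dr": [0,0,0],"hand": -1}
    - {"offset": [0.12,0,0],"dr": [0,0,0],"hand": -1}
    - {"offset": [0.06,0,0],"dr": [0,0,0],"hand": -1}
    - {"offset": [0,0,0],"dr": [0,0,0],"hand": -1}

```text
time_s: 4.5
eef_pos: [601.6, 191.6, 314.1]
ee_rot: [0.123, 0.702, 0.691, 0.121]
force: [0.0, -2.0, -4.6]
grip_width: 0.225
grip_force: 59.3
```

```bash
cat >>h.py <<'E'
def nose(s,R):
    # tray frame: tray x=tool y, tray y=tool x, tray z=-tool z ; TCP at tray (18,0,89.2)
    t=R.apply([0,1,0]); z=-R.apply([0,0,1]); n=np.array(s["eef_pos"])-111*t-89.2*z
    th=np.arctan2(t[2],t[0]); print("nose",n.round(1),"rel hinge",(n-[607.5,191.2,161]).round(1),"tilt",np.degrees(th).round(1)); return n,th
def goto(s,R,nx,nz,thdeg,y=191.5):
    "one-shot increments (tool axes) to nose rel hinge (nx,nz), tilt"
    th=np.radians(thdeg);c,d=np.cos(th),np.sin(th)
    P=np.array([607.5+nx+111*c-89.2*d,y,161+nz+111*d+89.2*c])
    print((nx,nz,thdeg),"TCP",P.round(1),"offset",(R.inv().apply(P-s["eef_pos"])/120).round(3))
E
python3 - <<'E'
from h import *
s,R=st(); n,th=nose(s,R)
for g in((-65,8,27),(-70,-5,28),(-64,-27,29)): goto(s,R,*g)
cv2.imwrite("pics/sc2.png",ctrl.capture("scene")[:,:,::-1])
E
```

```text
t 4.5 pos [601.6 191.6 314.1] toolx [ 0.017  1.    -0.   ] toolz [ 0.341 -0.006 -0.94 ] F [ 0.  -2.  -4.6] grip 0.225 59.3 j [ 0.15  0.33  1.3  -0.06  1.17  0.18]
nose [527.6 192.8 192.5] rel hinge [-79.9   1.6  31.5] tilt 19.9
(-65, 8, 27) TCP [600.9 191.5 298.9] offset [-0.001 -0.049  0.118]
(-70, -5, 28) TCP [593.6 191.5 286.9] offset [-0.002 -0.14   0.191]
(-64, -27, 29) TCP [597.3 191.5 265.8] offset [-0.001 -0.17   0.366]
```

View pics/sc2.png

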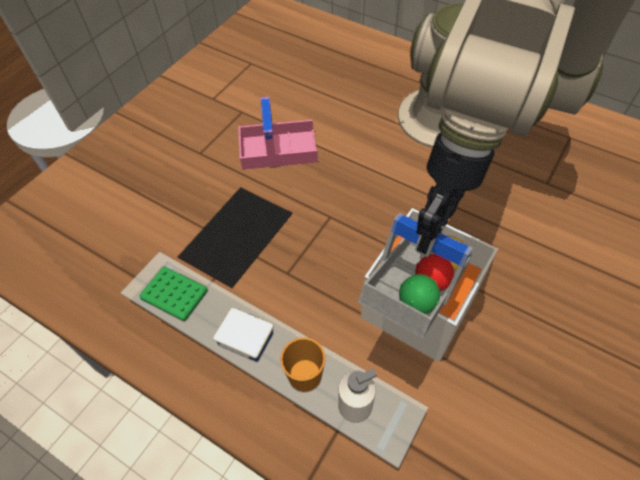

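The tray is over the bin with red at (434,272) and green at (420,294). Bystanders and mat are as before. Next I'll tilt to 27°, then press the flap slowly, staying below 33°.

Request:
arm_command:
  increments:
    - {"offset": [0,-0.008,0.015],"dr": [-0.02,0,0],"hand": -1}
    - {"offset": [0,-0.01,0.025],"dr": [-0.04,0,0],"hand": -1}
    - {"offset": [0,-0.01,0.03],"dr": [-0.04,0,0],"hand": -1}
    - {"offset": [0,-0.01,0.03],"dr": [-0.04,0,0],"hand": -1}
    - {"offset": [0,-0.008,0.02],"dr": [-0.018,0,0],"hand": -1}
    - {"offset": [0,0,0],"dr": [0,0,0],"hand": -1}

```text
time_s: 5.15
eef_pos: [602.1, 190.6, 299.3]
ee_rot: [0.167, 0.694, 0.681, 0.164]
force: [1.1, -0.9, -5.5]
grip_width: 0.225
grip_force: 59.4
```

Request:
arm_command:
  increments:
    - {"offset": [0,-0.018,0.026],"dr": [-0.0055,0,0],"hand": -1}
    - {"offset": [0,-0.018,0.026],"dr": [-0.0055,0,0],"hand": -1}
    - {"offset": [0,-0.018,0.026],"dr": [-0.0055,0,0],"hand": -1}
    - {"offset": [0,-0.018,0.026],"dr": [-0.0055,0,0],"hand": -1}
    - {"offset": [0,-0.018,0.026],"dr": [-0.0055,0,0],"hand": -1}
    - {"offset": [0,-0.018,0.026],"dr": [-0.0055,0,0],"hand": -1}
    - {"offset": [0,-0.018,0.026],"dr": [-0.0055,0,0],"hand": -1}
    - {"offset": [0,-0.018,0.026],"dr": [-0.0055,0,0],"hand": -1}

```text
time_s: 5.95
eef_pos: [599.0, 191.4, 269.7]
ee_rot: [0.179, 0.69, 0.678, 0.177]
force: [0.4, -0.4, -0.4]
grip_width: 0.224
grip_force: 60.0
```

```bash
python3 - <<'E'
from h import *
s,R=st(); n,th=nose(s,R)
for g in((-63,-36,38),(-60,-45,45)): goto(s,R,*g)
a=ctrl.capture("scene")[190:380,340:530,::-1];b=ctrl.capture("side")[100:290,200:390,::-1]
cv2.imwrite("pics/p1.png",cv2.resize(np.hstack([a,b]),None,fx=2.1,fy=2.1,interpolation=cv2.INTER_CUBIC))
E
```

```text
t 5.95 pos [599.  191.4 269.7] toolx [0.017 1.    0.   ] toolz [ 0.487 -0.008 -0.873] F [ 0.4 -0.4 -0.4] grip 0.224 60.0 j [ 0.16  0.28  1.52 -0.11  0.84  0.23]
nose [545.6 192.4 137.7] rel hinge [-61.9   1.2 -23.3] tilt 29.2
(-63, -36, 38) TCP [577.1 191.5 263.6] offset [-0.002 -0.185 -0.045]
(-60, -45, 45) TCP [562.9 191.5 257.6] offset [-0.004 -0.312 -0.058]
```

View pics/p1.png

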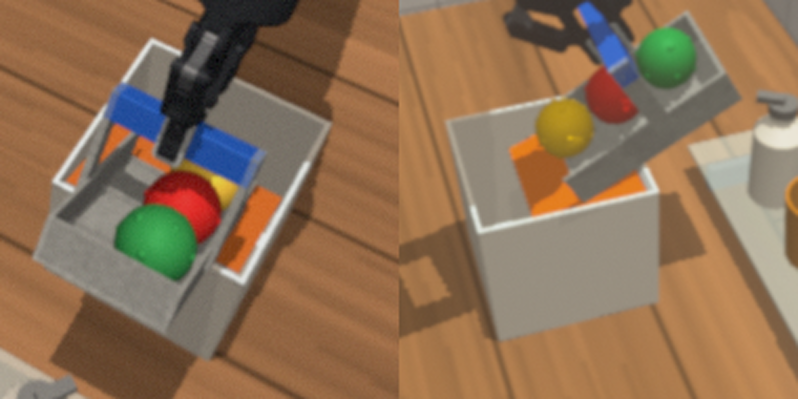

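The flap is pressed down about 0.37 rad with all three balls still in (yellow 565,127, red 610,95, green 667,57 in the side crop). Force on the flap is about 5 N. I'll work out the tipping rows about the nose.

```bash
cat >>h.py <<'E'
def path(s,R,way):
    "way: list of (nx,nz,deg,rows) linear in nose pose -> rows in tool axes"
    n,th=nose(s,R); cur=np.array([n[0]-607.5,n[2]-161,np.degrees(th)]); out=[]
    def T(q):
        a=np.radians(q[2]); return np.array([q[0]+111*np.cos(a)-89.2*np.sin(a),q[1]+111*np.sin(a)+89.2*np.cos(a)])
    for *w,k in way:
        w=np.array(w,float)
        for i in range(k):
            nx=cur+(w-cur)/(k-i); d=T(nx)-T(cur); a=np.radians(cur[2])
            out.append(((d@[np.cos(a),np.sin(a)]/120).round(3),(d@[np.sin(a),-np.cos(a)]/120).round(3),(-(nx[2]-cur[2])/45).round(3))); cur=nx
    for o in out: print("y %.3f z %.3f drx %.3f"%o)
E
python3 - <<'E'
from h import *
s,R=st(); path(s,R,[(-62,-30,31,3),(-60,-47,45,9)])
E
```

```text
t 6.05 pos [598.6 191.4 269. ] toolx [ 0.017  1.    -0.   ] toolz [ 0.485 -0.008 -0.874] F [-0.5 -0.   0.6] grip 0.218 60.0 j [ 0.16  0.28  1.53 -0.11  0.84  0.23]
nose [544.9 192.3 137.1] rel hinge [-62.6   1.1 -23.9] tilt 29.1
y -0.015 z 0.005 drx -0.014
y -0.015 z 0.005 drx -0.014
y -0.016 z 0.005 drx -0.014
y -0.027 z -0.010 drx -0.035
y -0.027 z -0.011 drx -0.035
y -0.028 z -0.011 drx -0.035
y -0.028 z -0.011 drx -0.035
y -0.029 z -0.011 drx -0.035
y -0.029 z -0.011 drx -0.035
y -0.029 z -0.012 drx -0.035
y -0.030 z -0.012 drx -0.035
y -0.030 z -0.012 drx -0.035
```

Request:
arm_command:
  increments:
    - {"offset": [0,-0.015,0.005],"dr": [-0.014,0,0],"hand": -1}
    - {"offset": [0,-0.015,0.005],"dr": [-0.014,0,0],"hand": -1}
    - {"offset": [0,-0.015,0.005],"dr": [-0.014,0,0],"hand": -1}
    - {"offset": [0,-0.027,-0.01],"dr": [-0.035,0,0],"hand": -1}
    - {"offset": [0,-0.027,-0.011],"dr": [-0.035,0,0],"hand": -1}
    - {"offset": [0,-0.028,-0.011],"dr": [-0.035,0,0],"hand": -1}
    - {"offset": [0,-0.028,-0.011],"dr": [-0.035,0,0],"hand": -1}
    - {"offset": [0,-0.029,-0.011],"dr": [-0.035,0,0],"hand": -1}

```text
time_s: 6.85
eef_pos: [577.7, 191.8, 261.9]
ee_rot: [0.238, 0.672, 0.661, 0.234]
force: [-0.1, -1.4, 1.9]
grip_width: 0.225
grip_force: 60.3
```

Request:
arm_command:
  increments:
    - {"offset": [0,-0.029,-0.011],"dr": [-0.035,0,0],"hand": -1}
    - {"offset": [0,-0.029,-0.012],"dr": [-0.035,0,0],"hand": -1}
    - {"offset": [0,-0.03,-0.012],"dr": [-0.035,0,0],"hand": -1}
    - {"offset": [0,-0.03,-0.012],"dr": [-0.035,0,0],"hand": -1}
    - {"offset": [0,0,0],"dr": [0,0,0],"hand": -1}
    - {"offset": [0,0,0],"dr": [0,0,0],"hand": -1}
    - {"offset": [0,0,0],"dr": [0,0,0],"hand": -1}
    - {"offset": [0,0,0],"dr": [0,0,0],"hand": -1}

```text
time_s: 7.65
eef_pos: [563.4, 192.0, 256.3]
ee_rot: [0.274, 0.659, 0.647, 0.269]
force: [-2.9, 0.6, -0.1]
grip_width: 0.223
grip_force: 63.9
```

Request:
arm_command:
  increments:
    - {"offset": [0,0,0],"dr": [0,0,0],"hand": -1}
    - {"offset": [0,0,0],"dr": [0,0,0],"hand": -1}
    - {"offset": [0,0,0],"dr": [0,0,0],"hand": -1}
    - {"offset": [0,0,0],"dr": [0,0,0],"hand": -1}
    - {"offset": [0,0,0],"dr": [0,0,0],"hand": -1}

```text
time_s: 8.15
eef_pos: [563.4, 192.0, 256.4]
ee_rot: [0.274, 0.659, 0.647, 0.269]
force: [-2.8, 0.2, 0.1]
grip_width: 0.228
grip_force: 63.9
```

```bash
python3 - <<'E'
from h import *
s,R=st(); n,th=nose(s,R)
path(s,R,[(-30,20,35,5),(-30,60,15,3)])
a=ctrl.capture("scene")[190:380,340:530,::-1];b=ctrl.capture("side")[100:290,200:390,::-1]
cv2.imwrite("pics/p2.png",cv2.resize(np.hstack([a,b]),None,fx=2.1,fy=2.1,interpolation=cv2.INTER_CUBIC))
E
```

```text
t 8.15 pos [563.4 192.  256.4] toolx [0.017 1.    0.   ] toolz [ 0.709 -0.012 -0.705] F [-2.8  0.2  0.1] grip 0.228 63.9 j [ 0.2   0.15  1.84 -0.4   0.4   0.52]
nose [548.4 192.2 114.8] rel hinge [-59.1   1.  -46.2] tilt 45.2
nose [548.4 192.2 114.8] rel hinge [-59.1   1.  -46.2] tilt 45.2
y 0.138 z -0.010 drx 0.045
y 0.137 z -0.014 drx 0.045
y 0.135 z -0.018 drx 0.045
y 0.133 z -0.022 drx 0.045
y 0.131 z -0.026 drx 0.045
y 0.144 z 0.021 drx 0.148
y 0.133 z 0.015 drx 0.148
y 0.121 z 0.009 drx 0.148
```

View pics/p2.png

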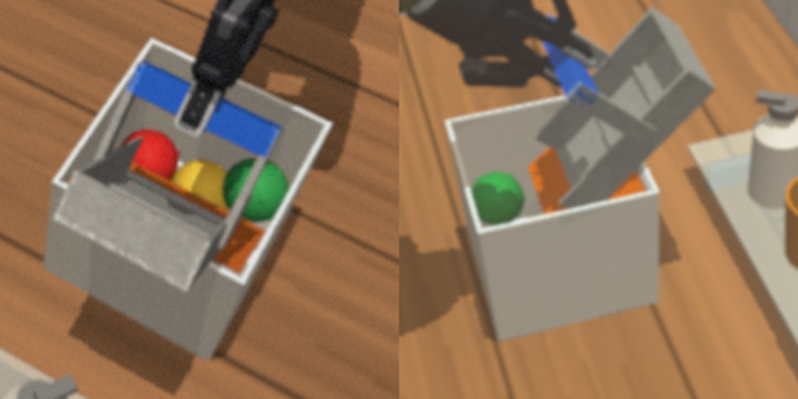

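The tray is empty and all three balls are in the bin: red (150,155), yellow (205,180) and green (255,190) in the scene crop. I'll check how deep they lie before the flap is released.

```bash
python3 - <<'E'
from h import *
def ray(cam,u,v):
    c=ctrl.camera_info(cam);R=np.array(c["R"]);t=np.array(c["t"])
    p=cv2.undistortPoints(np.float64([[[u,v]]]),np.float64(c["K"]),np.float64(c["dist"]))[0,0]
    return -R.T@t,R.T@np.r_[p,1]
px={"red":(340+150/2.1,190+158/2.1),"yellow":(340+205/2.1,190+188/2.1),"green":(340+255/2.1,190+190/2.1)}
for k,(u,v) in px.items():
    o,d=ray("scene",u,v)
    print(k,[(z,(o+d*(z-o[2])/d[2]).round().tolist()[:2]) for z in(34,60,90,120)])
o,d=ray("side",200+497/2.1,100+197/2.1); print("green side",[(z,(o+d*(z-o[2])/d[2]).round().tolist()[:2]) for z in(34,60,90,120)])
E
```

```text
red [(34, [469.0, 143.0]), (60, [485.0, 147.0]), (90, [503.0, 152.0]), (120, [521.0, 157.0])]
yellow [(34, [472.0, 203.0]), (60, [488.0, 205.0]), (90, [506.0, 208.0]), (120, [524.0, 211.0])]
green [(34, [449.0, 244.0]), (60, [465.0, 246.0]), (90, [484.0, 247.0]), (120, [503.0, 249.0])]
green side [(34, [911.0, 133.0]), (60, [894.0, 110.0]), (90, [873.0, 84.0]), (120, [853.0, 58.0])]
```

Red and yellow are on the floor (x≈470, z≈34). Green rests on yellow at z≈67. All lie below the shut-flap level and clear of the flap's sweep, so I'm drawing the tray out.

Request:
arm_command:
  increments:
    - {"offset": [0,0.07,-0.01],"dr": [0.03,0,0],"hand": -1}
    - {"offset": [0,0.1,-0.01],"dr": [0.04,0,0],"hand": -1}
    - {"offset": [0,0.13,-0.015],"dr": [0.045,0,0],"hand": -1}
    - {"offset": [0,0.13,-0.02],"dr": [0.045,0,0],"hand": -1}
    - {"offset": [0,0.13,-0.025],"dr": [0.045,0,0],"hand": -1}
    - {"offset": [0,0.13,-0.02],"dr": [0.06,0,0],"hand": -1}
    - {"offset": [0,0.13,-0.02],"dr": [0.1,0,0],"hand": -1}
    - {"offset": [0,0.08,-0.02],"dr": [0.1,0,0],"hand": -1}

```text
time_s: 9.05
eef_pos: [638.5, 190.4, 337.3]
ee_rot: [0.149, 0.697, 0.685, 0.147]
force: [0.2, -0.1, -2.3]
grip_width: 0.224
grip_force: 63.0
```

```bash
python3 - <<'E'
from h import *
s,R=st(); n,th=nose(s,R)
a=ctrl.capture("scene")[130:370,140:530,::-1];b=ctrl.capture("side")[100:290,200:390,::-1]
cv2.imwrite("pics/p3a.png",a);cv2.imwrite("pics/p3.png",cv2.resize(a,None,fx=2,fy=2,interpolation=cv2.INTER_CUBIC))
E
```

```text
t 9.05 pos [638.5 190.4 337.3] toolx [ 0.017  1.    -0.   ] toolz [ 0.409 -0.007 -0.912] F [ 0.2 -0.1 -2.3] grip 0.224 63.0 j [ 0.14  0.37  1.21 -0.07  1.15  0.17]
nose [573.8 191.5 210.4] rel hinge [-33.7   0.3  49.4] tilt 24.2
```

The nose is clear at z≈210. I'll return towards the mat, levelling as it goes, and then refit the unobstructed mat numerically.

Request:
arm_command:
  increments:
    - {"offset": [-0.1,0,0],"dr": [0.068,0,0],"hand": -1}
    - {"offset": [-0.25,0,0],"dr": [0.068,0,0],"hand": -1}
    - {"offset": [-0.35,0,0],"dr": [0.068,0,0],"hand": -1}
    - {"offset": [-0.35,0,0],"dr": [0.068,0,0],"hand": -1}
    - {"offset": [-0.35,0,0],"dr": [0.068,0,0],"hand": -1}
    - {"offset": [-0.35,0,0],"dr": [0.068,0,0],"hand": -1}
    - {"offset": [-0.35,0,0],"dr": [0.068,0,0],"hand": -1}
    - {"offset": [-0.35,0,0],"dr": [0.062,0,0],"hand": -1}

```text
time_s: 9.95
eef_pos: [632.4, -105.1, 335.7]
ee_rot: [0.001, 0.713, 0.701, -0.0]
force: [0.4, 0.8, -2.1]
grip_width: 0.221
grip_force: 63.0
```

```bash
python3 - <<'E'
from h import *
st()
a=ctrl.capture("scene"); cv2.imwrite("pics/sc4.png",a[:,:,::-1])
# flap: orange mask vs first picture
for f in("pics/scene0.png","pics/sc4.png"):
    h=cv2.cvtColor(cv2.imread(f),cv2.COLOR_BGR2HSV)[200:345,360:500]
    m=((h[...,0]<14)&(h[...,1]>190)&(h[...,2]>150)).astype(np.uint8); ys,xs=np.nonzero(m); print(f,"orange px",m.sum(),xs.min()+360,xs.max()+360,ys.min()+200,ys.max()+200)
def quad(img,x0,y0,x1,y1):
    g=img[y0:y1,x0:x1].max(2); m=(g<60).astype(np.uint8)
    m=cv2.morphologyEx(m,cv2.MORPH_CLOSE,np.ones((3,3),np.uint8))
    c=max(cv2.findContours(m,cv2.RETR_EXTERNAL,cv2.CHAIN_APPROX_NONE)[0],key=cv2.contourArea)
    q=cv2.approxPolyDP(cv2.convexHull(c),6,True)[:,0]+[x0,y0]; print("area",cv2.contourArea(c),q.tolist()); return c[:,0]+[x0,y0]
for f,b in(("pics/sc2.png",(165,175,305,295)),("pics/s1.png",(290,340,450,440))):
    print(f); quad(cv2.imread(f),*b)
E
```

```text
t 9.95 pos [ 632.4 -105.1  335.7] toolx [ 0.018  1.    -0.001] toolz [ 0.    -0.001 -1.   ] F [ 0.4  0.8 -2.1] grip 0.221 63.0 j [-0.35  0.55  0.88 -0.    1.71 -0.33]
pics/scene0.png orange px 4862 373 479 232 317
pics/sc4.png orange px 4866 373 479 232 317
pics/sc2.png
area 5303.0 [[242, 189], [290, 214], [230, 286], [179, 256]]
pics/s1.png
area 2338.5 [[405, 375], [353, 399], [332, 381], [344, 364], [384, 346]]
```

The flap's orange mask matches the start picture almost exactly (4866 px against 4862, same bounds), so it is shut. I'll refine the mat centre with the clean corners.

```bash
python3 - <<'E'
from h import *
a=ctrl.capture("side"); cv2.imwrite("pics/sd5.png",a[:,:,::-1])
g=a.max(2); m=((g<75)).astype(np.uint8); m[:330]=0
n,l,s,c=cv2.connectedComponentsWithStats(m); print([(x.tolist()) for x in s[1:] if x[4]>300])
sc=[(-115,75,4,292,213.5),(115,75,4,230.8,287),(115,-75,4,178.3,256.5),(-115,-75,4,241.5,187.8)]
sd=[(-115,75,4,296.2,363.7),(-115,-75,4,322.5,439.5),(115,-75,4,442,396.2)]
for o in({"scene":sc},{"scene":sc,"side":sd}): x,r=fit(o,0,[579,-232,0]); print(x.round(3),r.tolist())
E
```

```text
[[308, 332, 124, 95, 7460]]
[ 5.80481e+02 -2.29912e+02 -9.00000e-03] [[1.6, -0.3], [0.3, 1.6], [-2.2, -0.2], [-0.2, -1.3]]
[ 5.79496e+02 -2.33666e+02  6.00000e-03] [[0.1, -1.9], [0.1, 0.4], [-2.9, -0.5], [-2.1, -2.2], [-0.9, -2.3], [-0.6, -0.3], [1.3, -0.6]]
```

Request:
arm_command:
  increments:
    - {"offset": [-0.1,-0.04,0],"dr": [0,0,-0.01],"hand": -1}
    - {"offset": [-0.2,-0.04,0.05],"dr": [0,0,-0.01],"hand": -1}
    - {"offset": [-0.2,-0.04,0.1],"dr": [0,0,-0.01],"hand": -1}
    - {"offset": [-0.2,-0.04,0.2],"dr": [0,0,0],"hand": -1}
    - {"offset": [-0.2,-0.04,0.2],"dr": [0,0,0],"hand": -1}
    - {"offset": [-0.1,-0.04,0.25],"dr": [0,0,0],"hand": -1}
    - {"offset": [-0.075,-0.04,0.25],"dr": [0,0,0],"hand": -1}
    - {"offset": [0,0,0.2],"dr": [0,0,0],"hand": -1}

```text
time_s: 10.85
eef_pos: [597.9, -232.6, 184.6]
ee_rot: [0.0, 0.705, 0.709, -0.0]
force: [1.5, 0.0, -1.8]
grip_width: 0.229
grip_force: 63.0
```

```bash
python3 -c "
from h import *
s,R=st(); print(R.inv().apply(np.array([595.5,-234,94])-s['eef_pos'])/120)"
```

```text
t 10.85 pos [ 597.9 -232.6  184.6] toolx [-0.006  1.    -0.001] toolz [ 0.001 -0.001 -1.   ] F [ 1.5  0.  -1.8] grip 0.229 63.0 j [-0.55  0.61  1.18 -0.    1.36 -0.56]
[-0.01078751 -0.02021559  0.75506472]
```

Request:
arm_command:
  increments:
    - {"offset": [-0.01,-0.02,0.2],"dr": [0,0,0],"hand": -1}
    - {"offset": [0,0,0.2],"dr": [0,0,0],"hand": -1}
    - {"offset": [0,0,0.15],"dr": [0,0,0],"hand": -1}
    - {"offset": [0,0,0.1],"dr": [0,0,0],"hand": -1}
    - {"offset": [0,0,0.06],"dr": [0,0,0],"hand": -1}
    - {"offset": [0,0,0.03],"dr": [0,0,0],"hand": -1}
    - {"offset": [0,0,0.015],"dr": [0,0,0],"hand": -1}
    - {"offset": [0,0,0],"dr": [0,0,0],"hand": -1}

```text
time_s: 11.65
eef_pos: [597.0, -233.6, 96.2]
ee_rot: [0.001, 0.705, 0.709, 0.0]
force: [0.0, 0.8, -1.5]
grip_width: 0.225
grip_force: 62.9
```

```bash
python3 -c "
from h import *
st()"
```

```text
t 11.65 pos [ 597.  -233.6   96.2] toolx [-0.006  1.    -0.001] toolz [ 0.002 -0.001 -1.   ] F [ 0.   0.8 -1.5] grip 0.225 62.9 j [-0.56  0.69  1.28  0.    1.17 -0.56]
```

Request:
arm_command:
  increments:
    - {"offset": [0,0,0.012],"dr": [0,0,0],"hand": -1}
    - {"offset": [0,0,0.012],"dr": [0,0,0],"hand": -1}
    - {"offset": [0,0,0],"dr": [0,0,0],"hand": -1}
    - {"offset": [0,0,0],"dr": [0,0,0],"hand": -1}

```text
time_s: 12.05
eef_pos: [597.0, -233.6, 93.4]
ee_rot: [0.001, 0.705, 0.709, 0.0]
force: [-0.7, 0.4, 1.1]
grip_width: 0.224
grip_force: 63.5
```

Request:
arm_command:
  increments:
    - {"offset": [0,0,0],"dr": [0,0,0],"hand": 1}
    - {"offset": [0,0,0],"dr": [0,0,0],"hand": 1}
    - {"offset": [0,0,0],"dr": [0,0,0],"hand": 1}
    - {"offset": [0,0,0],"dr": [0,0,0],"hand": 1}
    - {"offset": [0,0,0],"dr": [0,0,0],"hand": 1}
    - {"offset": [0,0,0],"dr": [0,0,0],"hand": 1}
    - {"offset": [0,0,0],"dr": [0,0,0],"hand": 1}

```text
time_s: 12.75
eef_pos: [596.8, -233.5, 92.8]
ee_rot: [0.0, 0.705, 0.709, 0.0]
force: [0.1, 0.9, 0.0]
grip_width: 0.998
grip_force: 0.0
```

Request:
arm_command:
  increments:
    - {"offset": [0,0,-0.05],"dr": [0,0,0],"hand": 1}
    - {"offset": [0,0,-0.15],"dr": [0,0,0],"hand": 1}
    - {"offset": [0,0,-0.25],"dr": [0,0,0],"hand": 1}
    - {"offset": [0,0,-0.3],"dr": [0,0,0],"hand": 1}
    - {"offset": [0,0,-0.2],"dr": [0,0,0],"hand": 1}
    - {"offset": [0,0,0],"dr": [0,0,0],"hand": 1}

```text
time_s: 13.35
eef_pos: [597.9, -234.1, 211.4]
ee_rot: [0.004, 0.705, 0.709, 0.001]
force: [0.3, -0.1, 0.2]
grip_width: 1.001
grip_force: 0.0
```

```bash
python3 - <<'E'
from h import *
st()
def blue(im):
    h=cv2.cvtColor(im,cv2.COLOR_RGB2HSV); return ((abs(h[...,0].astype(int)-110)<10)&(h[...,1]>150)&(h[...,2]>60)).astype(np.uint8)
for cam,box in(("scene",(160,170,310,300)),("side",(290,290,450,450)),("wrist",(190,60,450,340))):
    im=ctrl.capture(cam); cv2.imwrite(f"pics/e_{cam}.png",im[:,:,::-1]); x0,y0,x1,y1=box
    m=blue(im)[y0:y1,x0:x1]; ys,xs=np.nonzero(m); 
    d=(im.max(2)<60).astype(np.uint8)[y0:y1,x0:x1]; dy,dx=np.nonzero(d)
    print(cam,"blue",m.sum(),xs.min()+x0,xs.max()+x0,ys.min()+y0,ys.max()+y0,"dark",dx.min()+x0,dx.max()+x0,dy.min()+y0,dy.max()+y0)
    p=proj(cam,place([579,-233,.006],[(8,-54,120),(28,-54,120),(8,54,120),(28,54,120)],4)).round(); print("pred bar",p.tolist())
a=cv2.imread("pics/scene0.png").astype(int);b=cv2.imread("pics/e_scene.png").astype(int)
D=abs(a-b).max(2); print("shelf change px", (D[250:470,120:435]>60)[np.ix_(range(50,220),range(0,315))].sum(), "bin change", (D[200:345,360:500]>60).sum())
E
```

```text
t 13.35 pos [ 597.9 -234.1  211.4] toolx [-0.006  1.    -0.004] toolz [ 0.007 -0.004 -1.   ] F [ 0.3 -0.1  0.2] grip 1.001 0.0 j [-0.56  0.59  1.14  0.    1.41 -0.56]
scene blue 559 199 245 195 225 dark 171 291 170 286
pred bar [[203.0, 192.0], [197.0, 198.0], [246.0, 213.0], [240.0, 220.0]]
side blue 272 371 400 317 371 dark 350 428 290 315
pred bar [[391.0, 374.0], [402.0, 370.0], [364.0, 318.0], [375.0, 315.0]]
wrist blue 4223 307 335 157 312 dark 190 449 136 339
pred bar [[309.0, 311.0], [336.0, 311.0], [308.0, 163.0], [338.0, 163.0]]
shelf change px 0 bin change 1139
```

Released cleanly. Last check: the mat margins around the tray in the wrist view, and the flap and balls in the bin.

```bash
python3 - <<'E'
from h import *
w=cv2.imread("pics/e_wrist.png"); c=ctrl.camera_info("wrist")
for r in(180,200,240,255):
    print("row",r,w[r,180:430:6].max(1).tolist())
for k in(240,270,380): print("col",k,w[120:300:5,k].max(1).tolist())
print("mat pred",proj(c,place([577.5,-234,.006],[(-115,-75,4),(115,-75,4),(-115,75,4),(115,75,4)])).round().tolist())
print("tray top pred",proj(c,place([578.8,-233.6,.006],[(-93,-54,40),(93,-54,40),(-93,54,40),(93,54,40)],4)).round().tolist())
h=cv2.cvtColor(cv2.imread("pics/e_scene.png"),cv2.COLOR_BGR2HSV)[200:345,360:500]
S=h[...,1]>120
for n,lo,hi in(("orange",5,14),("yellow",20,32),("green",50,80)): print(n,(S&(h[...,0]>=lo)&(h[...,0]<=hi)).sum())
print("red",(S&((h[...,0]<4)|(h[...,0]>175))).sum())
E
```

```text
row 180 [139, 137, 36, 36, 34, 197, 238, 233, 146, 153, 153, 155, 156, 149, 150, 150, 129, 151, 158, 149, 157, 156, 187, 186, 188, 188, 139, 241, 196, 147, 146, 159, 240, 241, 237, 145, 77, 240, 56, 189, 191, 200]
row 200 [225, 222, 188, 56, 59, 33, 95, 149, 150, 151, 149, 149, 152, 150, 151, 153, 125, 157, 149, 153, 152, 143, 186, 187, 187, 188, 136, 153, 155, 147, 153, 152, 234, 240, 237, 97, 75, 172, 57, 222, 226, 232]
row 240 [229, 226, 222, 54, 57, 57, 242, 239, 229, 237, 233, 237, 233, 151, 155, 148, 157, 155, 153, 150, 238, 128, 185, 185, 185, 185, 245, 241, 238, 239, 239, 238, 241, 237, 240, 80, 233, 52, 81, 224, 228, 147]
row 255 [226, 227, 226, 153, 58, 56, 96, 111, 113, 114, 113, 116, 114, 115, 114, 119, 149, 118, 115, 116, 116, 102, 183, 184, 183, 183, 149, 118, 115, 115, 114, 116, 112, 112, 115, 79, 243, 56, 224, 224, 230, 146]
col 240 [200, 201, 203, 202, 56, 57, 58, 55, 223, 231, 148, 146, 153, 150, 151, 147, 149, 154, 147, 155, 151, 149, 155, 232, 233, 233, 232, 113, 97, 94, 211, 81, 221, 221, 223, 224]
col 270 [130, 130, 132, 123, 35, 37, 37, 62, 151, 150, 153, 155, 150, 151, 149, 159, 153, 157, 149, 155, 182, 158, 147, 146, 148, 147, 232, 119, 97, 98, 209, 78, 219, 219, 220, 220]
col 380 [232, 232, 233, 230, 57, 56, 57, 71, 237, 242, 237, 237, 242, 237, 239, 238, 236, 240, 238, 242, 237, 236, 238, 240, 239, 231, 230, 111, 97, 93, 181, 85, 232, 232, 232, 233]
mat pred [[201.0, 277.0], [408.0, 277.0], [188.0, 137.0], [418.0, 136.0]]
tray top pred [[209.0, 272.0], [399.0, 272.0], [198.0, 159.0], [406.0, 159.0]]
orange 12906
yellow 3
green 0
red 0
```

The mat and tray edges match the predictions within 1–2 px, so the tray is centred and upright. One check left on the bin.

```bash
python3 - <<'E'
from h import *
def masks(f):
    h=cv2.cvtColor(cv2.imread(f),cv2.COLOR_BGR2HSV).astype(int); S=(h[...,1]>140)&(h[...,2]>60)
    for n,lo,hi in(("orange",5,14),("yellow",21,32),("green",50,80),("red",-1,3)):
        m=(S&(h[...,0]>=lo)&(h[...,0]<=hi)).astype(np.uint8)
        k,l,s,c=cv2.connectedComponentsWithStats(m); print(f,n,[(x[:5].tolist()) for x in s[1:] if x[4]>25][:8] if n!="orange" else "")
masks("pics/e_scene.png");masks("pics/e_side.png")
h=cv2.cvtColor(cv2.imread("pics/e_scene.png"),cv2.COLOR_BGR2HSV)[200:345,360:500]
m=(h[...,0]<14)&(h[...,1]>190)&(h[...,2]>150);ys,xs=np.nonzero(m);print(m.sum(),xs.min()+360,xs.max()+360,ys.min()+200,ys.max()+200)
E
```

```text
pics/e_scene.png orange 
pics/e_scene.png yellow []
pics/e_scene.png green [[141, 268, 65, 52, 1918]]
pics/e_scene.png red []
pics/e_side.png orange 
pics/e_side.png yellow []
pics/e_side.png green [[436, 304, 53, 59, 1645]]
pics/e_side.png red []
4876 373 479 232 317
```

The flap is shut as at the start. No ball is visible outside the bin; the only green left is the scrubber. The bystanders haven't moved and the gripper is clear, so I'm handing in.

```bash
python3 -c "
from rig import ctrl
print(ctrl.finish_job())"
```

```text
the job is handed in; nothing more can be done
None
```

Job handed in at about 13.5 s: all three balls were tipped into the bin, the flap sprang shut, the empty tray is upright and within about 2 mm of the mat's centre, and the shelf items show no change in the scene camera.

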